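# Lock the spring hold-down on the brass offcut

### The arm

A 6-joint arm with a two-finger parallel gripper is mounted at the origin on the work surface; the furniture and walls round the work are solid. World frame = base frame: x ahead of the robot, y to its left, z up, the work surface at z = 0. Lengths are in m, angles in rad, forces in N, time in s.
With the tool pointing down it reaches from about 0.35 to 1 m from the base axis. Payload 7.1 kg.
Tool frame: the origin (TCP) lies at the very end of the fingers, on their centre line; the grasp point (between the pads) lies 19 mm behind it (grip_point_offset is the distance from the TCP to the grasp point, in m); z points along the fingers, y is the line along which they close (so a half turn about z gives the same grasp; the last joint's range is limited). The gripper opens to 85 mm and grips with 20 to 120 N. Pads are 22 mm wide; open, the fingers measure 114 mm over their backs; the gripper's body (76 mm by 85 mm) begins 54 mm behind the grasp point. The pads swing forward as they close: fully open they stand 13 mm farther back than shut.
Start: joints at [1.316, 0.423, 1.63, -0, 1.089, -0.019], TCP at [0.146, 0.608, 0.231] pointing down, gripper open.
Joint ranges: [-3, 3], [-0.9, 2.11], [0.09, 2.58], [-1.31, 4.45], [0.11, 2.69], [-2.54, 2.54]. Speed limits (rad/s): [2.39, 2.39, 3.01, 3.14, 3.14, 3.14].

### API

Orientations are given as a 3x3 rotation matrix whose columns are the frame's x, y, z axes.
In Python, from cell import sense, capture, calibration, close_job, grip_point_offset gives the robot as it stands.
- The arm moves only by the tool apply_moves, never from a script. Its argument "deltas" is a list of rows, each a list of 2 entries, a list of its own where there are three numbers: the shift along the tool's x, y, z in m, then the turn about the tool's z in rad. In form: [[[x, y, z], twist], ...]. A call has 1 to 8 rows; each row shifts and turns the commanded pose from where the row before left it, along the tool's axes as they then stand; what a row does not reach is not made up. A row lasts 1/10 s, in which the tool goes at most 50 mm and 8.59 degrees, less where a joint would pass 70% of its speed; a pose out of reach is approached as far as the arm can. A call with a gripper value outside its range is refused whole. "hand" is the closure, from 0 (fully open) to 1 (shut), set as the call begins (left out, the last holds). The fingers move at their own pace and stop on an object; "force" is the grip in N (left out, the last holds). Time passes only in rows, so rows that do not move let the fingers close. It gives the time, the measured TCP pose, the force, the opening and the grip force at its end, in the units of the state.
- sense(): the state, without advancing time (a new reading comes with each control period).
- capture(name): name is "scene" or "top" or "wrist"; returns the picture (480x640x3 uint8, red, green, blue); there is no depth.
- calibration(name): a dict with "mtx" (3x3 intrinsics, pixels), "R" (3x3) and "t" (3): a world point X has camera coordinates R X + t. Camera axes: x right, y down, z forward; pixel columns grow to the right and rows downward; lengths in m; the calibration is good to about 2 mm. A picture is of the moment at which its call begins: read the wrist's pose just before it. calibration takes no time and is no camera call; for the wrist camera it gives the pose at the moment of the call.
- close_job(): hands the job in; it is judged then, once.
The state is a dict: "t": time; "qpos": joint angles; "dq": joint speeds; "tau": joint torques, N m; "eef_pos": TCP position; "eef_rot": TCP orientation; "ft_force": force on the tool from outside, world axes, zero at the start; "ft_torque": the same for the moment, N m; "opening": finger opening in m; "grip_force": force on a finger pad.
Only numpy, scipy, OpenCV 4.12 (cv2) and the standard library are available. Lean on these libraries where they do the work, as an engineer would, in place of code of your own. Each camera call takes 0.05 s, during which the arm holds its last target. There are 200 camera calls.

### The job

Two spring hold-down clamps stand on the bench and a brass offcut lies under the foot of one of them. Push that clamp's plunger down by the wooden knob, slide the knob's steel keeper fully home into the slot of the strike post and let go, so that the plunger stays trapped down on the offcut. Leave the other clamp up and open.

Things in the scene. Friction and masses are not known exactly. Their poses are not given: they have to be found in the camera images.
- clamp: The clamp with the offcut, fixed. Wooden base (x -45 to 45, y -60 to 105 mm, 12 thick), steel bridge, upright spring plunger; on its head slides a steel keeper strip (26 x 6 mm) with a wooden knob. Origin on the bench under the plunger's axis, z up; +y points to the strike post (34 x 30 mm, 108 tall, at y = 81), whose slot for the keeper is 74 to 87 mm above the bench. The other clamp is alike.
- clamp_knob (a point): Centre of the top of this clamp's wooden knob: an upright block 22 mm wide (clamp's x), 36 long (clamp's y), 43 tall, free on all sides above the keeper; grip it across the 22 mm. Its top is 145 mm above the bench with the plunger up. The point moves with plunger and keeper; axes as the clamp's.
- clamp_plunger (a joint): Depth in m of the clamp's plunger, straight down: 0 up, 0.020 at the stop. A spring returns it: about 4 N at the top, about 12 N at the stop with the offcut. At less than 0.0145 the post's lip blocks the keeper; deeper, it enters the slot. Let go there, the keeper rises against the lip and the plunger stays at about 0.014.
- clamp_keeper (a joint): Travel in m of keeper and knob along the clamp's +y, towards the strike post: 0 open, 0.024 fully home (stop). Starts at 0 to 0.004, reaches the post's face at 0.006; drags with 1 N and stays where it is left.
- offcut: Loose flat brass bar 28 x 85 x 8 mm, lying on the clamp's base under its foot, lengthwise along the clamp's x. Origin at the centre of its underside, y along its length.
- spare_plunger (a joint): The same plunger depth of the other, empty clamp: 0 is up. To be left alone.
- spare_keeper (a joint): The same keeper travel of the other, empty clamp: 0 is open. To be left alone.
Things that resemble listed ones, but are neither listed nor needed, are in the scene too. What is shaped like the clamp but green is not meant.

How it is judged:
On the way:
1. the plunger is pushed down deep enough while the keeper is still outside the slot or just entering it (value of joint clamp_plunger above 0.0135 m and value of joint clamp_keeper below 0.012 m), for 0.05 s.
At the end, for the whole second after the job is handed in: The clamp with the offcut stays locked by itself: plunger more than 11 mm down, keeper slid more than 16 mm (at least 10 mm of it in the slot), the offcut still under the foot within 20 mm of its axis; the other clamp up (within 5 mm) and open (within 8 mm) (value of joint clamp_plunger above 0.011 m and value of joint clamp_keeper above 0.016 m and horizontal distance between offcut and clamp below 0.02 m and value of joint spare_plunger below 0.005 m and value of joint spare_keeper below 0.008 m); the robot touches nothing.
It fails at once if the empty clamp is pushed down (value of joint spare_plunger above 0.01 m).
It also fails if it takes over 29 s, if anything falls off the work surface, if the arm or the gripper's body presses on something with over 40 N, if the wrist force passes 120 N, or if a joint passes its speed limit or range.

## Working session

There is one attempt and no reset: what is moved stays moved. The work goes in short steps, Python scripts to look and compute and a tool call to move; the robot and the scene stay as the last step left them, time stands still between calls to the robot, and variables do not carry over. Pictures are saved under pics/ and viewed, at most 10 in all, crops included, and the job is handed in when it is done.

Besides the shell and the picture viewer there is one more tool, called after "Request:" as a command line: name --argument value ..., lists and objects as JSON in quotes. apply_moves: Moves the arm, as the interface text tells. Its arguments: {"type":"object","properties":{"deltas":{"type":"array","items":{"type":"array"}},"hand":{"type":"number"},"force":{"type":"number"}},"required":["deltas"]}

```bash
mkdir -p pics; python3 - <<'E'
from cell import *
import cv2,numpy as np
for n in("scene","top"):
    cv2.imwrite(f"pics/{n}.png",capture(n)[:,:,::-1])
    c=calibration(n);print(n,c["mtx"],-c["R"].T@c["t"],c["R"])
s=sense();print(s["t"],s["eef_pos"],s["eef_rot"].__repr__(),s["opening"],grip_point_offset)
E
```

```text
scene [[475.83360279   0.         316.41086518]
 [  0.         475.83360279 238.29925595]
 [  0.           0.           1.        ]] [-0.12820042 -0.75183075  0.54452047] [[ 0.70259616 -0.71158246 -0.00300568]
 [-0.3117197  -0.30398057 -0.90023699]
 [ 0.63967919  0.63343998 -0.43538985]]
top [[488.36952986   0.         319.35097149]
 [  0.         488.36952986 234.36360127]
 [  0.           0.           1.        ]] [ 0.2431119  -0.0909979   1.27216212] [[-0.08632443 -0.99626281  0.00291691]
 [-0.97350727  0.08372973 -0.21277438]
 [ 0.21173497 -0.02120726 -0.977097  ]]
0.1 [0.14586811 0.60723328 0.2306218 ] array([[-9.72319008e-01,  2.33657066e-01, -3.49252468e-04],
       [ 2.33657326e-01,  9.72318075e-01, -1.34719093e-03],
       [ 2.48038074e-05, -1.39150474e-03, -9.99999032e-01]]) 0.08509613549132146 0.0187
```

View pics/scene.png

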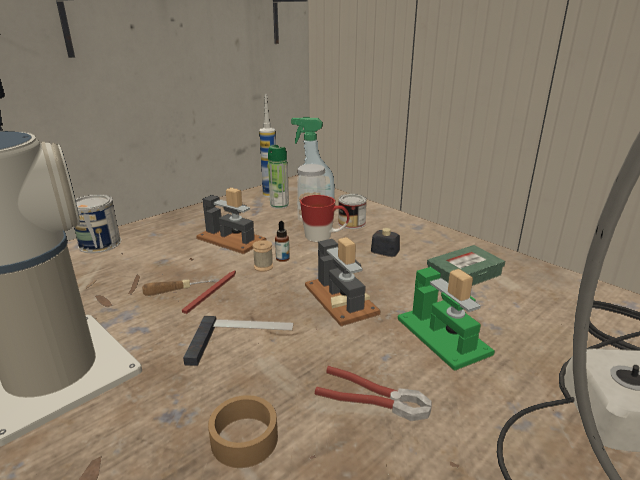

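View pics/top.png

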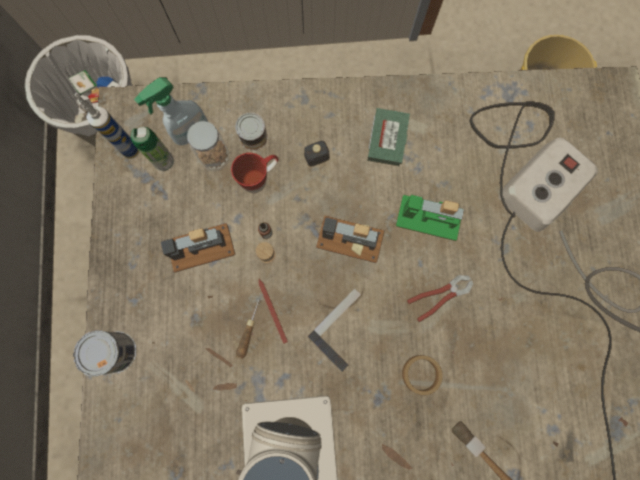

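The scene view shows three clamp-shaped things: the brown one on the left at top (199,247) / scene (228,222), the brown one in the middle at top (350,239) / scene (342,280), and a green one at top (430,215). Green is excluded. The middle one shows a brass bar at top (357,250) / scene (350,298), so it fits. I'll confirm in a crop.

```bash
python3 - <<'E'
import cv2,numpy as np
s=cv2.imread("pics/scene.png");t=cv2.imread("pics/top.png")
a=cv2.resize(s[230:330,295:395],(400,400),interpolation=cv2.INTER_CUBIC)
b=cv2.resize(t[205:270,310:390],(400,325),interpolation=cv2.INTER_CUBIC)
c=cv2.resize(s[180:255,190:270],(200,188));d=cv2.resize(t[215:275,160:240],(200,150))
o=np.zeros((600,800,3),np.uint8);o[:400,:400]=a;o[:325,400:]=b;o[400:588,:200]=c;o[400:550,400:600]=d
cv2.imwrite("pics/crop.png",o)
E
```

```text
(no output)
```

View pics/crop.png

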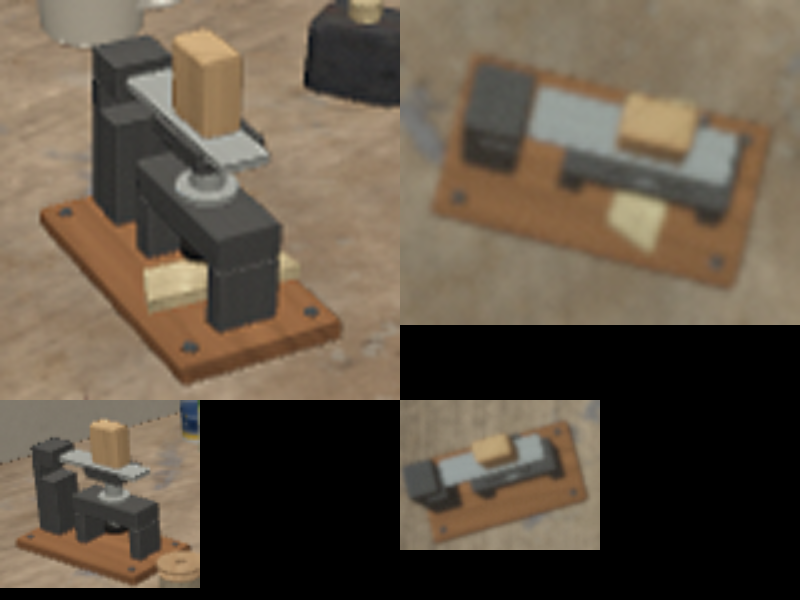

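```bash
cat > h.py <<'E'
import cv2,numpy as np
from cell import *
def ray(n,px,z,c=None):
    c=c or calibration(n);C=-c["R"].T@c["t"]
    p=np.atleast_2d(px);d=(c["R"].T@np.linalg.inv(c["mtx"])@np.c_[p,np.ones(len(p))].T).T
    return C+d*((z-C[2])/d[:,2])[:,None]
def proj(n,X,c=None):
    c=c or calibration(n);q=(c["mtx"]@(c["R"]@np.atleast_2d(X).T+c["t"][:,None])).T
    return q[:,:2]/q[:,2:]
E
python3 - <<'E'
from h import *
t=cv2.imread("pics/top.png");hsv=cv2.cvtColor(t,cv2.COLOR_BGR2HSV)
roi=np.zeros(t.shape[:2],np.uint8);roi[205:272,308:392]=1
print("base hsv",hsv[255,365],hsv[245,330],"knob",hsv[229,361],"bench",hsv[262,320],hsv[210,380])
m=((hsv[...,1]>110)&(hsv[...,0]<16)&(roi>0)).astype(np.uint8)
m=cv2.morphologyEx(m,cv2.MORPH_OPEN,np.ones((2,2)))
pts=np.argwhere(m)[:,::-1].astype(float);W=ray("top",pts,.012)
r=cv2.minAreaRect(W[:,:2].astype(np.float32)*1000);print(len(pts),r)
print(cv2.boxPoints(r)/1000, proj("top",np.c_[cv2.boxPoints(r)/1000,[.012]*4]))
b=cv2.boxPoints(r)/1000
e=max([(b[1]-b[0]),(b[2]-b[1])],key=np.linalg.norm);y=e/np.linalg.norm(e);y*=np.sign(y[1])
ctr=np.array(r[0])/1000;o=ctr-y*.0225;x=np.array([y[1],-y[0]])
print("origin",o,"yhat",y)
for k in(0,.004):
  K=[np.r_[o+y*k+sx*x*.011+sy*y*.018,.145] for sx,sy in((-1,-1),(1,-1),(1,1),(-1,1))]
  for n in("top","scene"): print(k,n,proj(n,K).round(1).tolist())
# knob mask
for n,bx in(("top",(415/5+270,)),):
  pass
s=cv2.imread("pics/scene.png")
for n,im,(x0,y0,x1,y1) in(("top",t,(345,215,378,245)),("scene",s,(333,234,362,268))):
  h=cv2.cvtColor(im,cv2.COLOR_BGR2HSV)[y0:y1,x0:x1];print(n)
  mk=((h[...,1]>85)&(h[...,0]<20)&(h[...,2]>165))
  ii=np.argwhere(mk);print(ii.min(0)+[y0,x0],ii.max(0)+[y0,x0],ii.mean(0)+[y0,x0])
E
```

```text
base hsv [ 15 132 131] [ 15 134 135] knob [ 19  93 189] bench [ 19  69 130] [ 18  68 146]
793 ((495.2359924316406, -200.1036376953125), (161.5059356689453, 88.10862731933594), 70.21925354003906)
[[ 0.42645258 -0.2611828 ]
 [ 0.5093623  -0.29100066]
 [ 0.5640194  -0.13902448]
 [ 0.48110968 -0.1092066 ]] [[376.88129228 263.2721689 ]
 [384.59546188 231.4102708 ]
 [325.53665516 216.22371416]
 [317.03492178 247.66267315]]
origin [ 0.4876215  -0.22127602] yhat [0.33842167 0.94099456]
0 top [[370.2, 236.8], [372.4, 228.0], [357.6, 224.2], [355.4, 233.0]]
0 scene [[345.5, 246.7], [355.8, 244.4], [346.6, 236.9], [336.5, 239.1]]
0.004 top [[368.5, 236.4], [370.7, 227.6], [356.0, 223.8], [353.7, 232.6]]
0.004 scene [[344.5, 245.8], [354.8, 243.5], [345.6, 236.1], [335.6, 238.2]]
top
[224 354] [233 368] [229.01176471 360.74117647]
scene
[237 339] [245 354] [241.15116279 346.        ]
```

The crop confirms it: the middle clamp has the brass bar under its foot and the left clamp is empty. The knob top is near (0.4886, -0.2185), and the clamp's +y lies at yaw 70.2°. I'll swing there on an arc about the base.

Request:
apply_moves --deltas '[[[-0.03,-0.004,-0.003],0.07],[[-0.042,-0.004,-0.003],0.07],[[-0.042,-0.004,-0.003],0.07],[[-0.042,-0.004,-0.003],0.07],[[-0.042,-0.004,-0.003],0.07],[[-0.042,-0.004,-0.003],0.07],[[-0.042,-0.004,-0.003],0.07],[[-0.042,-0.004,-0.003],0.07]]' --hand 0

```text
t: 0.9
eef_pos: [0.4149, 0.4278, 0.2551]
eef_rot: [[-0.698, 0.716, -0.0], [0.716, 0.698, -0.0], [-0.0, -0.0, -1.0]]
ft_force: [0.7, -0.2, -0.2]
opening: 0.085
grip_force: 0.0
```

Request:
apply_moves --deltas '[[[-0.042,-0.004,0],0.07],[[-0.042,-0.004,0],0.07],[[-0.042,-0.004,0],0.07],[[-0.042,-0.004,0],0.07],[[-0.042,-0.004,0],0.07],[[-0.042,-0.004,0],0.07],[[-0.042,-0.004,0],0.07],[[-0.042,-0.004,0],0.07]]'

```text
t: 1.7
eef_pos: [0.5545, 0.1252, 0.255]
eef_rot: [[-0.211, 0.978, -0.0], [0.978, 0.211, -0.0], [-0.0, -0.0, -1.0]]
ft_force: [0.5, -0.1, 0.6]
opening: 0.0856
grip_force: 0.0
```

Request:
apply_moves --deltas '[[[-0.044,-0.007,0],0.07],[[-0.044,-0.007,0],0.07],[[-0.044,-0.007,0],0.07],[[-0.044,-0.007,0],0.07],[[-0.044,-0.007,0],0.07],[[-0.044,-0.007,0],0.07],[[-0.044,-0.007,0],0.07],[[-0.044,-0.007,0],0.07]]'

```text
t: 2.5
eef_pos: [0.4877, -0.2204, 0.2551]
eef_rot: [[0.341, 0.94, -0.0], [0.94, -0.341, 0.0], [-0.0, -0.0, -1.0]]
ft_force: [0.8, 0.7, 0.6]
opening: 0.0856
grip_force: 0.0
```

Request:
apply_moves --deltas '[[[0,0,0],0],[[0,0,0],0]]'

```text
t: 2.7
eef_pos: [0.4879, -0.2195, 0.2551]
eef_rot: [[0.34, 0.94, -0.0], [0.94, -0.34, 0.001], [0.0, -0.001, -1.0]]
ft_force: [-0.0, -0.4, -0.0]
opening: 0.0853
grip_force: 0.0
```

```bash
python3 - <<'E'
from h import *
s=sense();c=calibration("wrist");im=capture("wrist")[:,:,::-1].copy();cv2.imwrite("pics/w1.png",im)
print(s["eef_pos"],s["eef_rot"])
y=np.array([.33842,.94099]);o=np.array([.48762,-.22128]);x=np.array([y[1],-y[0]])
for k in(0,.004): print(proj("wrist",[np.r_[o+y*k+a*x*.011+b*y*.018,.145] for a,b in((-1,-1),(1,-1),(1,1),(-1,1))],c).round().tolist())
E
```

```text
[ 0.48790612 -0.21952583  0.25505269] [[ 3.40281919e-01  9.40323341e-01 -4.79993427e-04]
 [ 9.40323409e-01 -3.40281682e-01  5.13030167e-04]
 [ 3.19081270e-04 -6.25923945e-04 -9.99999753e-01]]
[[302.0, 262.0], [336.0, 262.0], [337.0, 207.0], [301.0, 207.0]]
[[302.0, 256.0], [336.0, 256.0], [337.0, 201.0], [301.0, 201.0]]
```

View pics/w1.png

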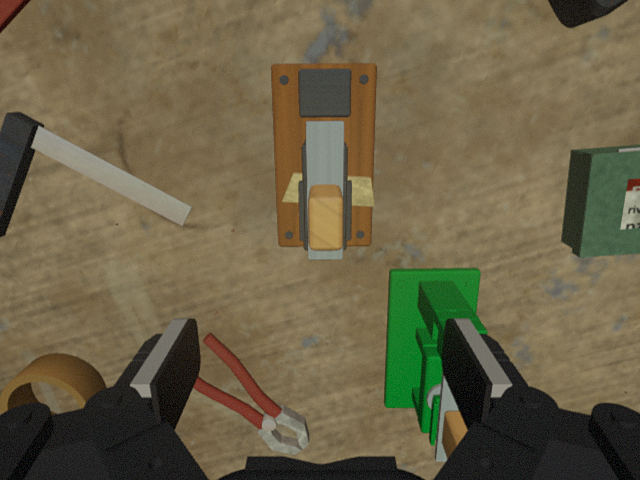

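The wrist view shows the knob at columns 308–343, rows about 185–249, with the brass bar under the foot at rows 175–205. The fingertips are centred near column 323. I'll refine with a mask.

```bash
python3 - <<'E'
from h import *
im=cv2.imread("pics/w1.png");h=cv2.cvtColor(im,cv2.COLOR_BGR2HSV)
c=calibration("wrist");s=sense();R=s["eef_rot"];p=s["eef_pos"]
print("TCP px",proj("wrist",p,c),"cam in tool",R.T@(-c["R"].T@c["t"]-p),(c["R"]@R).round(3))
m=((h[...,0]<22)&(h[...,1]>85)&(h[...,2]>150)).astype(np.uint8);m[:,:295]=0;m[:,352:]=0;m[:180]=0;m[260:]=0
m=cv2.morphologyEx(m,cv2.MORPH_OPEN,np.ones((3,3)))
for r in range(184,256,4):
    q=np.flatnonzero(m[r]); print(r,(q.min(),q.max(),im[r,q].mean(0).round()) if len(q) else None)
for r in(340,360,380):
    g=im[r].astype(int).mean(1);v=(g>120)&(h[r,:,1]<40);q=np.flatnonzero(v);print(r,q[q<250][:1],q[q<250][-1:],q[q>400][:1],q[q>400][-1:])
for k in(0,.004):
  y=np.array([.33842,.94099]);o=np.array([.48762,-.22128]);x=np.array([y[1],-y[0]])
print("base corners px",proj("wrist",[np.r_[o+a*x+b*y,.012] for a,b in((-.045,.105),(.045,.105),(.045,-.06),(-.045,-.06))],c).round(1).tolist())
E
```

```text
TCP px [[316.80810985 323.11836399]] cam in tool [ 0.08287765  0.00135493 -0.1421289 ] [[ 0.     1.    -0.001]
 [-0.947 -0.    -0.32 ]
 [-0.32   0.001  0.947]]
184 None
188 (np.int64(315), np.int64(328), array([ 71., 120., 154.]))
192 (np.int64(315), np.int64(336), array([ 68., 120., 155.]))
196 (np.int64(316), np.int64(338), array([ 74., 125., 159.]))
200 (np.int64(310), np.int64(341), array([ 92., 146., 175.]))
204 (np.int64(309), np.int64(341), array([ 85., 143., 173.]))
208 (np.int64(309), np.int64(341), array([ 84., 143., 173.]))
212 (np.int64(309), np.int64(341), array([ 84., 143., 172.]))
216 (np.int64(310), np.int64(341), array([ 85., 144., 174.]))
220 (np.int64(310), np.int64(341), array([ 85., 144., 175.]))
224 (np.int64(310), np.int64(341), array([ 86., 145., 175.]))
228 (np.int64(310), np.int64(341), array([ 85., 145., 175.]))
232 (np.int64(310), np.int64(341), array([ 83., 143., 174.]))
236 (np.int64(310), np.int64(341), array([ 82., 142., 172.]))
240 (np.int64(310), np.int64(341), array([ 82., 140., 171.]))
244 (np.int64(310), np.int64(341), array([ 79., 139., 170.]))
248 (np.int64(314), np.int64(325), array([ 68., 120., 153.]))
252 None
340 [] [] [] []
360 [] [] [] []
380 [] [] [444] [445]
base corners px [[265.7, 67.6], [372.5, 67.6], [365.9, 251.0], [272.7, 251.0]]
```

```bash
python3 -c "
import cv2
i=cv2.imread('pics/w1.png');cv2.imwrite('pics/w1c.png',cv2.resize(i[50:270,255:395],(504,594)[:2] if 0 else (378,594),interpolation=cv2.INTER_CUBIC))"
```

```text
(no output)
```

View pics/w1c.png

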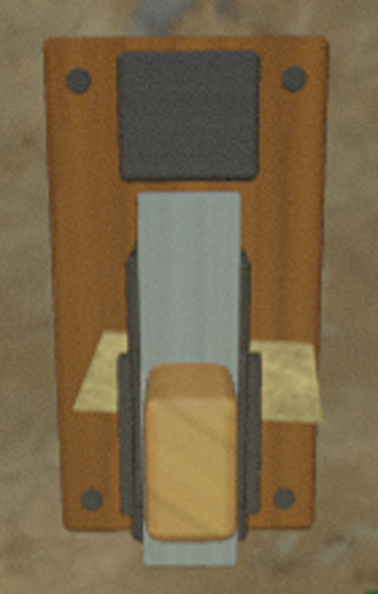

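The top face is centred at about (326, 223), roughly 2 mm to the tool's +y of the finger plane. I'll shift and descend.

Request:
apply_moves --deltas '[[[0.001,0.001,0.015],0],[[0.001,0.001,0.03],0],[[0,0,0.03],0],[[0,0,0.03],0],[[0,0,0.025],0],[[0,0,0.015],0],[[0,0,0],0]]' --hand 0.35

```text
t: 3.45
eef_pos: [0.4902, -0.2154, 0.1081]
eef_rot: [[0.336, 0.942, -0.004], [0.942, -0.336, 0.002], [0.001, -0.005, -1.0]]
ft_force: [0.1, 0.5, -0.0]
opening: 0.0554
grip_force: 0.0
```

```bash
python3 - <<'E'
from h import *
im=capture("wrist")[:,:,::-1];cv2.imwrite("pics/w2.png",im);s=sense();print(s["eef_pos"],s["ft_force"],s["opening"])
E
```

```text
[ 0.49100608 -0.21602565  0.10946744] [-0.17600509  0.18447018  0.50472242] 0.055674720950014536
```

View pics/w2.png

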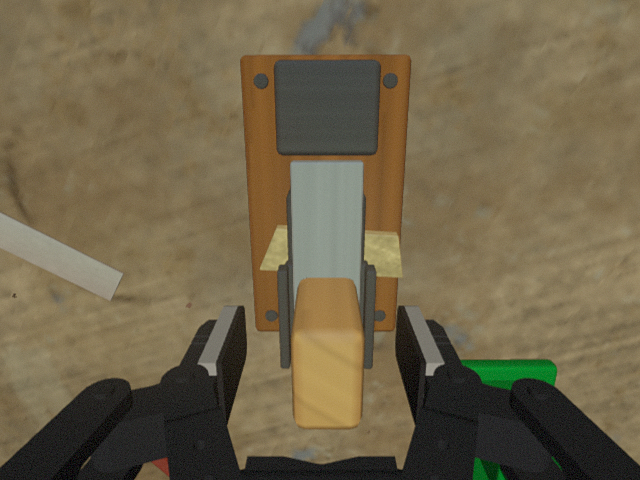

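The fingers straddle the knob: inner tips at columns 244 and 397 (centre 320.5), knob centre at 327, and the knob's front about 10 mm ahead of the pads. I'll nudge by 2 mm each way and grip.

Request:
apply_moves --deltas '[[[0.002,0.002,0],0],[[0,0,0],0]]'

```text
t: 3.7
eef_pos: [0.495, -0.2162, 0.1115]
eef_rot: [[0.337, 0.941, 0.002], [0.941, -0.337, -0.001], [-0.0, 0.002, -1.0]]
ft_force: [0.4, 0.3, 0.1]
opening: 0.0553
grip_force: 0.0
```

Request:
apply_moves --deltas '[[[0,0,0],0],[[0,0,0],0],[[0,0,0],0],[[0,0,0],0],[[0,0,0],0]]' --hand 1 --force 60

```text
t: 4.2
eef_pos: [0.4927, -0.216, 0.1105]
eef_rot: [[0.338, 0.941, -0.002], [0.941, -0.338, 0.001], [0.0, -0.002, -1.0]]
ft_force: [-4.9, 2.6, 3.7]
opening: 0.0215
grip_force: 59.9
```

The grip is good: 21.5 mm opening and only 5 N sideways. Now I'll push down.

Request:
apply_moves --deltas '[[[0,0,0.005],0],[[0,0,0.005],0],[[0,0,0.005],0],[[0,0,0.004],0],[[0,0,0],0],[[0,0,0],0]]'

```text
t: 4.8
eef_pos: [0.4928, -0.2161, 0.092]
eef_rot: [[0.338, 0.941, -0.002], [0.941, -0.338, 0.001], [0.0, -0.002, -1.0]]
ft_force: [-6.6, 3.4, 12.1]
opening: 0.0215
grip_force: 61.1
```

The plunger is about 18.5 mm down at 12 N. Now I'll slide along tool x, the clamp's +y.

Request:
apply_moves --deltas '[[[0.003,0,0],0],[[0.003,0,0],0],[[0.003,0,0],0],[[0.003,0,0],0],[[0,0,0],0]]'

```text
t: 5.3
eef_pos: [0.4968, -0.2046, 0.0921]
eef_rot: [[0.338, 0.941, -0.002], [0.941, -0.338, 0.001], [-0.0, -0.002, -1.0]]
ft_force: [-7.8, 3.4, 12.7]
opening: 0.0213
grip_force: 61.1
```

Request:
apply_moves --deltas '[[[0.003,0,0],0],[[0.003,0,0],0],[[0.002,0,0],0],[[0,0,0],0]]'

```text
t: 5.7
eef_pos: [0.4994, -0.1971, 0.0921]
eef_rot: [[0.338, 0.941, -0.002], [0.941, -0.338, 0.0], [-0.0, -0.002, -1.0]]
ft_force: [-6.5, 3.3, 11.0]
opening: 0.0209
grip_force: 61.0
```

Request:
apply_moves --deltas '[[[0.002,0,0],0],[[0.001,0,0],0],[[0,0,0],0]]'

```text
t: 6.0
eef_pos: [0.5, -0.1959, 0.0921]
eef_rot: [[0.337, 0.941, -0.002], [0.941, -0.337, -0.002], [-0.002, -0.002, -1.0]]
ft_force: [-10.5, -6.7, 12.2]
opening: 0.0213
grip_force: 61.0
```

The keeper met its stop after about 21.5 mm, with 10 N pushing back. I'll ease up against the lip, then open.

Request:
apply_moves --deltas '[[[-0.001,0,-0.002],0],[[0,0,-0.002],0],[[0,0,0],0]]'

```text
t: 6.3
eef_pos: [0.4998, -0.1962, 0.0962]
eef_rot: [[0.338, 0.941, -0.002], [0.941, -0.338, -0.001], [-0.001, -0.002, -1.0]]
ft_force: [-8.9, -2.2, 10.4]
opening: 0.0211
grip_force: 60.8
```

Request:
apply_moves --deltas '[[[0,0,0],0],[[0,0,0],0],[[0,0,0],0],[[0,0,0],0]]' --hand 0.35

```text
t: 6.7
eef_pos: [0.5013, -0.1956, 0.0953]
eef_rot: [[0.338, 0.941, 0.0], [0.941, -0.338, -0.0], [0.0, 0.0, -1.0]]
ft_force: [0.1, -0.5, 0.2]
opening: 0.0558
grip_force: 0.0
```

Request:
apply_moves --deltas '[[[0,0,-0.015],0],[[0,0,-0.03],0],[[0,0,-0.04],0],[[0,0,-0.04],0],[[0,0,-0.02],0],[[0,0,0],0],[[0,0,0],0]]'

```text
t: 7.4
eef_pos: [0.501, -0.1955, 0.2402]
eef_rot: [[0.338, 0.941, 0.0], [0.941, -0.338, -0.0], [-0.0, 0.0, -1.0]]
ft_force: [0.0, -0.5, -0.5]
opening: 0.0559
grip_force: 0.0
```

```bash
python3 - <<'E'
from h import *
im=capture("wrist")[:,:,::-1];s=capture("scene")[:,:,::-1]
o=np.zeros((440,800,3),np.uint8);o[:,:400]=cv2.resize(im[60:280,220:420],(400,440));o[:400,400:]=cv2.resize(s[230:330,295:395],(400,400),interpolation=cv2.INTER_CUBIC)
cv2.imwrite("pics/end.png",o)
E
```

```text
(no output)
```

View pics/end.png

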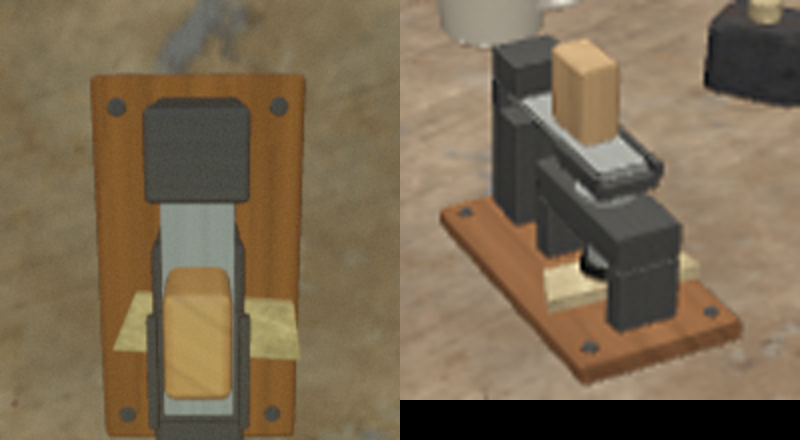

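The picture shows the keeper running under the post's lip (left panel, about (197,203)), the plunger down with its foot on the brass bar, and the arm clear. I'm handing in.

```bash
python3 -c "
from cell import *
print(close_job())"
```

```text
the job is handed in; nothing more can be done
None
```

The clamp with the offcut is locked: its keeper met the stop in the post's slot, the plunger stays down on the brass after letting go, the other clamp was left alone, and the job is handed in (no verdict was returned).

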